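# Find the hidden lid catch of the film light box by feel and press it

## Task

Open the catch of the film-inspection light box by feel: set a fingertip on the low wide block at the end of its edge bar on the robot's left, run it along the bar from there until it finds the hidden notch, and press the catch inside the notch all the way down so that the lid springs ajar. Do not touch the lid, pick nothing up, leave the objects around the box where they are, and finish clear of everything.

Things in the scene. Friction and masses are not known exactly. Their poses are not given: they have to be found in the camera images.
- case: Flat black light box fixed to the bench, 280 (x) x 430 (y) x 44 mm high. Origin: centre of its underside, on the bench; x points away from the robot, y to the robot's left, z up. On its flat top, at case x = -100 mm (near side), an aluminium edge bar runs along y, 14 mm wide, top at z = 66 mm. Left to right: wide end block, lead, notched stretch, tall stop block, all aluminium.
- end_block: Low wide aluminium block at the left (+y) end of the edge bar, case y = 205 to 120 mm, 36 (x) x 85 (y) x 22 mm high, fixed. Origin: centre of its underside, on the deck. Its top is flush with the bar's top. Axes as the case.
- lead: First plain stretch of the edge bar beside the end block, case y = 120 to 85 mm, 14 (x) x 35 (y) x 22 mm high, fixed, never notched. Origin: centre of its underside, on the deck. Its top is flush with block and bar to 0.5 mm. Axes as the case.
- block_top (a point): Centre of the top face of the low wide end block, case (-100, 162.5, 66) mm. Axes as the case.
- edge_mid (a point): Point on the bar's line at top height, case (-100, 0, 66) mm, axes as the case; middle of the stretch (y +85 to -85) that holds the notch. The notch is a gap through the bar, 44 mm long, open across the bar; its centre lies anywhere from y +60 to -60 mm, new each time, not reported. The stop block follows at y -85 to -205, 24 mm wide, 16 mm taller than the bar.
- catch (a joint): Press depth of the catch, m: 0 up, 0.008 fully down. The catch is an aluminium strip 13 mm wide running inside the bar, bare only in the notch, its top 8 mm below the bar's top when up. It moves straight down against about 4 to 6 N of friction and stays where it is left.
- lid (a joint): Opening of the lid, rad: 0 shut, 0.2 ajar. Driven by the catch, 25 rad per metre of press, and stays there.
- lid_panel: Grey lid plate, 170 (x) x 410 (y) x 6 mm, hinged along its far edge at case x = 125 mm; shut, its top is at z = 54 mm. Its near edge is 55 mm beyond the middle of the edge bar and rises 34 mm when the catch is down. Origin: on the hinge line, underside of the plate, middle of its length.
- core: Black plastic film core, a ring 50 mm across and 34 mm high with a 25 mm hole, standing on the bench between box and robot. Origin: centre of its underside.
- loupe: Grey magnifier, 44 mm across and 45 mm high, waisted, standing on the bench beside the box. Origin: centre of its underside.
- can: Round flat steel film can, 132 mm across and 22 mm high, lying on the bench beside the box. Origin: centre of its underside.

How it is judged:
On the way, in this order (a step that is already met when the one before it is completed fails the run):
1. a fingertip rests on the low wide end block, catch still up (contact force between the fingers and end_block above 0.3 N and value of joint catch below 0.002 m), for 0.1 s.
2. the fingertip has come off the block onto the first stretch of the bar and touches it, catch still up (contact force between the fingers and lead above 0.3 N and contact force between the fingers and end_block below 0.3 N and value of joint catch below 0.002 m), for 0.1 s.
3. the catch in the notch is pressed down by the fingers and the lid is ajar (value of joint catch above 0.0065 m and value of joint lid above 0.15 rad and contact force between the fingers and case above 0.5 N), for 0.1 s.
At the end, for the whole second after the job is handed in: the catch is down (at least 6.5 of its 8 mm), the lid stands ajar (over 0.15 rad) and at rest, and core, loupe and can are within 15 mm of where they stood (value of joint catch above 0.0065 m and value of joint lid above 0.15 rad and velocity of joint lid below 0.05 rad/s and distance of each of core, loupe, can from where it was at the start of the episode below 0.015 m); the robot touches nothing.
It fails at once if the robot touches the lid (contact force between any of the fingers, the arm and lid_panel above 0.5 N).
It fails at once if the core, loupe or can is moved or lifted more than 15 mm (distance of any of core, loupe, can from where it was at the start of the episode above 0.015 m).
It also fails if it takes over 64 s, if anything falls off the work surface, if the arm or the gripper's body presses on something with over 40 N, if the wrist force passes 120 N, or if a joint passes its speed limit or range.

## Robot

A 7-joint arm with a two-finger parallel gripper is mounted at the origin on the work surface. World frame = base frame: x ahead of the robot, y to its left, z up, the work surface at z = 0. Lengths are in m, angles in rad, forces in N, time in s.
With the tool pointing down it reaches from about 0.4 to 0.85 m from the base axis. Payload 4.5 kg.
Tool frame: the origin (TCP) lies midway between the tips of the shut fingers; the grasp point (between the pads) lies 19 mm behind it; z points along the fingers, y is the line along which they close (so a half turn about z gives the same grasp; the last joint's range is limited). The gripper opens to 88 mm and grips with 3 to 60 N. Pads are 18 mm wide; open, the fingers measure 123 mm over their backs; the gripper's body (75 mm by 187 mm) begins 45 mm behind the grasp point.
Start: joints at [1.212, 0.689, -0.195, 1.565, 0.157, 0.902, -0.215], TCP at [0.239, -0.577, 0.239] pointing down, gripper open.
Joint ranges: [-3.01, 3.01], [-0.46, 2.08], [-1.47, 1.51], [0.13, 2.56], [-1, 4.14], [0.04, 2.09], [-2.66, 2.66]. Speed limits (rad/s): [2.57, 2.57, 3.14, 3.14, 3.14, 3.14, 3.14].

## Interface

Orientations are given as a unit quaternion [x, y, z, w].
In Python, from plant import r, eyes, finish_job gives the robot as it stands. The module is installed in compiled form; this text tells all that it offers.
- The arm moves only by the tool move_arm, never from a script. Its argument "motion" is a list of rows, each a list of 7 numbers: the shift along the tool's x, y, z in mm, then the turn, a rotation vector about the tool's x, y, z in degrees, then the closure, from 0 (fully open) to 1 (shut). A call has 1 to 5 rows; each row is the pose to reach, as a shift and turn from the pose commanded when the call began, along the tool's axes at that moment; what a row does not reach only later rows make up. A row lasts 1/8 s, in which the tool goes at most 62.5 mm and 10.7 degrees, less where a joint would pass 70% of its speed; a pose out of reach is approached as far as the arm can. A call with a gripper value outside its range is refused whole. The fingers move at their own pace and stop on an object; "newtons" is the grip in N (left out, the last holds). Time passes only in rows, so rows that repeat a pose let the fingers close. It gives the time, the measured TCP pose, the force, the opening and the grip force at its end, in the units of the state.
- r.get_state(): the state, without advancing time (a new reading comes with each control period).
- eyes.snapshot(name): name is "scene" or "top"; returns a dict with "frame" (400x640x3 uint8, red, green, blue), "z_map" (400x640 float32, m along the optical axis (not along the pixel's ray), 0 where there is no reading), "intrinsics" (3x3 intrinsics, pixels), "dist" ([k1, k2, p1, p2, k3] as OpenCV has them; the pictures are not rectified), "world_to_cam" (4x4, takes a point from world to camera coordinates). Camera axes: x right, y down, z forward; pixel columns grow to the right and rows downward; lengths in m; the calibration is good to about 2 mm. A picture is of the moment at which its call begins.
- finish_job(): hands the job in; it is judged then, once.
The state is a dict: "clock": time; "q": joint angles; "qd": joint speeds; "joint_torque": joint torques, N m; "tool_pos": TCP position; "eef_rot": TCP orientation; "contact_force": force on the tool from outside, world axes, zero at the start; "moment": the same for the moment, N m; "opening": opening from 0.0 (shut) to 1.0 (fully open); "finger_force": force on a finger pad.
Only numpy, scipy, OpenCV 4.12 (cv2) and the standard library are available. Lean on these libraries where they do the work, as an engineer would, in place of code of your own. Each camera call takes 0.05 s, during which the arm holds its last target. There are 200 camera calls.

## Working session

There is one attempt and no reset: what is moved stays moved. The work goes in short steps, Python scripts to look and compute and a tool call to move; the robot and the scene stay as the last step left them, time stands still between calls to the robot, and variables do not carry over. Pictures are saved under pics/ and viewed, at most 10 in all, crops included, and the job is handed in when it is done.

Besides the shell and the picture viewer there is one more tool, called after "Call:" as name(argument=value, ...) on one line, values as JSON. move_arm: Moves the arm, as the interface text tells. Its arguments: {"type":"object","properties":{"motion":{"type":"array","items":{"type":"array","items":{"type":"number"}}},"newtons":{"type":"number"}},"required":["motion"]}

```bash
mkdir -p pics; python3 - <<'E'
from plant import r, eyes
import cv2,pickle,numpy as np
for n in("top","scene"):
    s=eyes.snapshot(n); pickle.dump(s,open(n+".pkl","wb")); cv2.imwrite(f"pics/{n}0.png",s["frame"][:,:,::-1])
s=r.get_state(); print(s)
E
```

```text
{'clock': 0.1, 'q': array([ 1.21181441,  0.68989285, -0.1945323 ,  1.56621511,  0.15733373,
        0.90248325, -0.21510601]), 'qd': array([-0.00248108, -0.00329879, -0.00011955, -0.00177314, -0.00088273,
        0.00136942,  0.00079163]), 'joint_torque': array([-3.35098666e-03, -5.28497994e+01, -1.27171163e+00, -1.53837937e+01,
       -5.26500097e-02,  2.02100302e-03,  6.73035993e-05]), 'tool_pos': array([ 0.23897459, -0.57691477,  0.23800171]), 'eef_rot': array([ 9.80767362e-01,  1.95178735e-01, -2.21142337e-04, -7.70732451e-04]), 'contact_force': array([-0.67513141,  0.04490935, -0.28994586]), 'moment': array([-0.01524981, -0.03715931, -0.07143263]), 'finger_force': 0.0, 'opening': 1.0009922367752755}
```

View pics/top0.png

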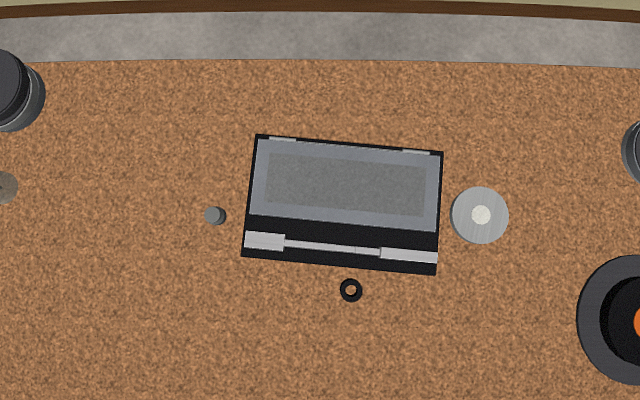

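View pics/scene0.png

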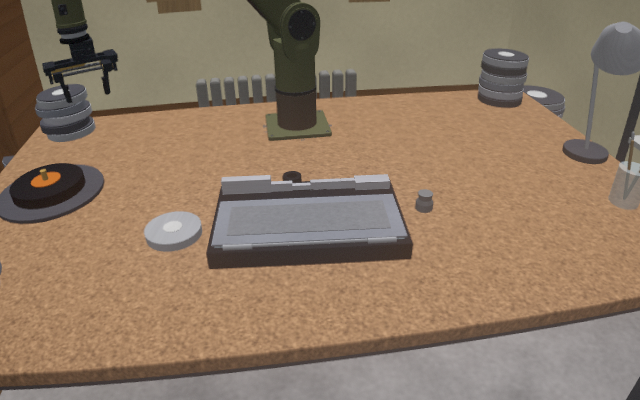

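The top view shows the black box with corners (257,134), (443,151), (436,275), (241,256). The end block is at (245-285,241), the bar runs to about (380,251), and the stop block continues to (437,258). The loupe is at (215,215), the can at (480,215) and the core at (351,290). The scene view hints at a notch near (300,184).

```bash
cat > h.py <<'E'
import numpy as np,cv2
def cast(s,px,z):
    px=np.array(px,float).reshape(-1,1,2)
    n=cv2.undistortPoints(px,s["intrinsics"],s["dist"]).reshape(-1,2)
    T=s["world_to_cam"];R=T[:3,:3];c=-R.T@T[:3,3]
    d=np.c_[n,np.ones(len(n))]@R
    return c+d*((z-c[2])/d[:,2])[:,None]
def proj(s,P):
    T=s["world_to_cam"];rv=cv2.Rodrigues(T[:3,:3])[0]
    return cv2.projectPoints(np.array(P,float).reshape(-1,3),rv,T[:3,3],s["intrinsics"],s["dist"])[0].reshape(-1,2)
E
python3 - <<'E'
from h import *
import pickle
s=pickle.load(open("top.pkl","rb")); f=s["frame"]
g=f.min(2).astype(int)
m=((g>140)).astype(np.uint8); m[:225]=0;m[270:]=0;m[:,:240]=0;m[:,440:]=0
ys,xs=np.nonzero(m)
for c in range(242,440,6):
    y=np.nonzero(m[:,c])[0]; print(c,y.min() if len(y) else None,y.max() if len(y) else None,end='; ')
# thin bar midline
P=[]
for c in range(290,376):
    w=g[225:270,c].astype(float); w=np.clip(w-90,0,None); P.append((c,225+(w*np.arange(45)).sum()/w.sum()))
W=cast(s,P,.066); l=cv2.fitLine(W[:,:2].astype(np.float32),cv2.DIST_HUBER,0,.01,.01).ravel(); print('\nline',l,np.degrees(np.arctan2(l[1],l[0])))
b=m.copy(); b[:,287:]=0
cn=max(cv2.findContours(b,cv2.RETR_EXTERNAL,cv2.CHAIN_APPROX_NONE)[0],key=cv2.contourArea)
R=cv2.minAreaRect(cast(s,cn.reshape(-1,2),.066)[:,:2].astype(np.float32)); print('block',R)
print('case corners z.044',cast(s,[(257,134),(443,151),(436,275),(241,256)],.044))
print('core',cast(s,[(351,290)],.034),'loupe',cast(s,[(215,215)],.045),'can',cast(s,[(480,215)],.022))
big=cv2.resize(f[220:280,235:445,::-1],None,fx=3.8,fy=3.8,interpolation=cv2.INTER_CUBIC)
s2=pickle.load(open("scene.pkl","rb"));b2=cv2.resize(s2["frame"][160:220,205:415,::-1],None,fx=3.8,fy=3.8,interpolation=cv2.INTER_CUBIC)
cv2.imwrite("pics/crop.png",np.vstack([big,b2]))
E
```

```text
242 None None; 248 231 246; 254 231 247; 260 232 248; 266 233 248; 272 233 249; 278 234 249; 284 234 245; 290 240 246; 296 241 246; 302 241 247; 308 242 247; 314 243 248; 320 243 248; 326 244 249; 332 244 250; 338 245 250; 344 246 251; 350 246 251; 356 247 252; 362 247 253; 368 248 253; 374 225 254; 380 257 257; 386 226 258; 392 248 258; 398 249 259; 404 249 259; 410 250 260; 416 229 261; 422 251 261; 428 230 262; 434 231 262; 
line [ 0.0841004   0.9964573   0.49098507 -0.02015017] 85.1757
block ((0.5041012167930603, 0.13077060878276825), (0.09048119187355042, 0.034996069967746735), 85.26919555664062)
case corners z.044 [[ 0.74448947  0.16080235  0.044     ]
 [ 0.71007645 -0.26130413  0.044     ]
 [ 0.43373631 -0.23968795  0.044     ]
 [ 0.46931723  0.18675505  0.044     ]]
core [[ 0.39872614 -0.05521744  0.034     ]] loupe [[0.55851692 0.2480181  0.045     ]] can [[ 0.56770645 -0.34967467  0.022     ]]
```

View pics/crop.png

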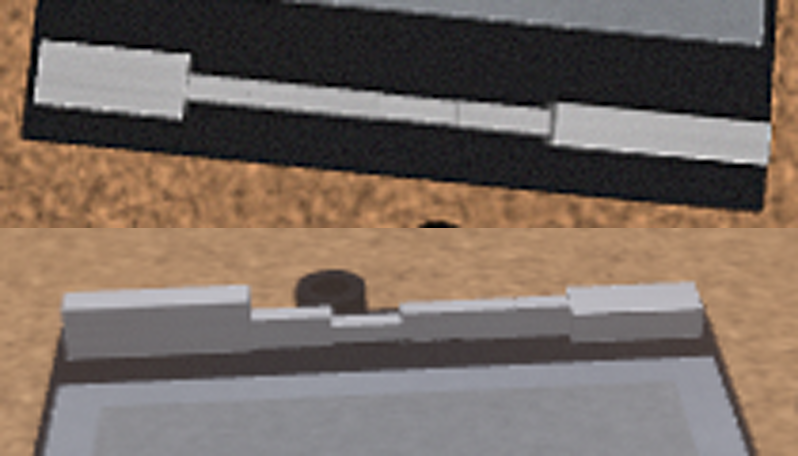

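The scene crop shows the notch at crop x 331–401, roughly case y -33 to +11. I'll still run along the bar by feel and only use that as a check. I'll use shut fingers, with the closing line across the bar.

Call:
move_arm(motion=[[41, -44, 0, 0, 0, 0, 1], [82, -88, 0, 0, 0, 0, 1], [123, -132, 0, 0, 0, 0, 1], [164, -176, 0, 0, 0, 0, 1], [205, -220, 0, 0, 0, 0, 1]], newtons=10)

```text
clock: 0.72
tool_pos: [0.3449, -0.2938, 0.2387]
eef_rot: [0.981, 0.195, 0.0, -0.0]
contact_force: [0.2, 0.3, -0.1]
opening: 0.457
finger_force: 0.0
```

Call:
move_arm(motion=[[41, -44, 0, 0, 0, -10, 1], [82, -88, 0, 0, 0, -20, 1], [123, -132, 0, 0, 0, -30, 1], [164, -176, 0, 0, 0, -40, 1], [205, -220, 0, 0, 0, -50, 1]])

```text
clock: 1.35
tool_pos: [0.45, -0.0122, 0.2387]
eef_rot: [0.805, 0.594, -0.0, 0.0]
contact_force: [0.7, 0.5, 0.5]
opening: 0.008
finger_force: 0.0
```

```bash
cat >> h.py <<'E'
from scipy.spatial.transform import Rotation as Ro
O=np.array([.4902,-.0307,0]); U=np.array([.0841,.9965,0]); V=np.array([.9965,-.0841,0])
def go(y,z,x=0):
    from plant import r
    s=r.get_state(); R=Ro.from_quat(s["eef_rot"]); t=O+U*y+V*x+[0,0,z]; p=s["tool_pos"]
    G=Ro.from_matrix(np.c_[-U,V,[0,0,-1]])   # tool y across the bar
    print(s["clock"],"tcp",p.round(4),"bar x,y",(1e3*((p-O)@V)).round(1),(1e3*((p-O)@U)).round(1),"F",s["contact_force"].round(1),"op",round(s["opening"],3))
    print("shift mm",(1e3*R.inv().apply(t-p)).round(1),"turn",np.degrees((R.inv()*G).as_rotvec()).round(1))
E
python3 -c "from h import *;go(.150,.11)"
```

```text
Traceback (most recent call last):
  File "h.py", line 16, in go
    G=Ro.from_matrix(np.c_[-U,V,[0,0,-1]])   # tool y across the bar
  File "scipy/spatial/transform/_rotation.pyx", line 1143, in scipy.spatial.transform._rotation.Rotation.from_matrix
ValueError: Non-positive determinant (left-handed or null coordinate frame) in rotation matrix 0: [[-0.0841  0.9965  0.    ]
 [-0.9965 -0.0841  0.    ]
 [-0.      0.     -1.    ]].
```

```bash
sed -i 's/\[-U,V,/[U,V,/' h.py; python3 -c "from h import *;go(.150,.11)"
```

```text
1.35 tcp [ 0.45   -0.0122  0.2387] bar x,y -41.7 15.0 F [0.7 0.5 0.5] op 0.008
shift mm [140.8  11.8 128.6] turn [  0.    0.  -12.4]
```

Call:
move_arm(motion=[[30, 3, 15, 0, 0, -3, 1], [70, 6, 40, 0, 0, -6, 1], [110, 9, 80, 0, 0, -9, 1], [141, 12, 110, 0, 0, -12.4, 1], [141, 12, 128, 0, 0, -12.4, 1]])

```text
clock: 1.98
tool_pos: [0.5036, 0.1203, 0.109]
eef_rot: [0.736, 0.677, 0.001, -0.001]
contact_force: [0.1, -0.9, -0.2]
opening: 0.009
finger_force: 0.0
```

```bash
python3 - <<'E'
from h import *
from plant import eyes
go(.15,.066)
s=eyes.snapshot("scene");f=s["frame"][:,:,::-1].copy()
c=proj(s,O+U*.15+[0,0,.066])[0];print(c)
t=eyes.snapshot("top")["frame"][:,:,::-1]
cv2.imwrite("pics/a.png",np.vstack([cv2.resize(f[60:220,220:440],(770,560))[:300+260],])[:600]);cv2.imwrite("pics/at.png",cv2.resize(t[180:290,225:385],(800,550)))
E
```

```text
1.975 tcp [0.5036 0.1203 0.109 ] bar x,y 0.7 151.6 F [ 0.1 -0.9 -0.2] op 0.009
shift mm [-1.7 -0.7 43. ] turn [-0.  -0.1 -0. ]
[365.49179903 178.46896001]
```

View pics/a.png

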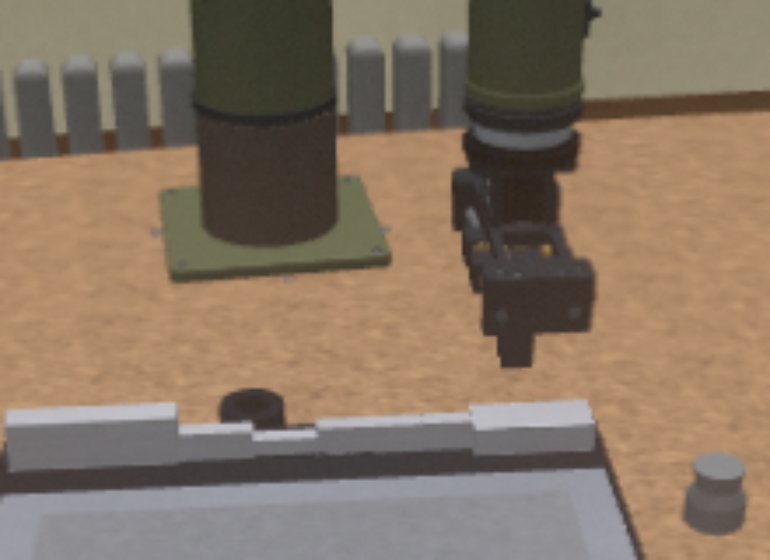

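The picture shows the shut fingertip at crop (515,365), directly above the end block and well aligned. Now I'll lower it gently.

Call:
move_arm(motion=[[0, 0, 18, 0, 0, 0, 1], [0, 0, 34, 0, 0, 0, 1], [0, 0, 38, 0, 0, 0, 1], [0, 0, 40, 0, 0, 0, 1], [0, 0, 40, 0, 0, 0, 1]])

```text
clock: 2.7
tool_pos: [0.5038, 0.1168, 0.0713]
eef_rot: [0.738, 0.675, 0.0, 0.0]
contact_force: [0.3, -0.5, -0.0]
opening: 0.005
finger_force: 0.0
```

Call:
move_arm(motion=[[0, 0, 1, 0, 0, 0, 1], [0, 0, 2, 0, 0, 0, 1], [0, 0, 3, 0, 0, 0, 1], [0, 0, 3, 0, 0, 0, 1]])

```text
clock: 3.2
tool_pos: [0.5034, 0.1169, 0.0676]
eef_rot: [0.738, 0.675, -0.0, 0.0]
contact_force: [0.7, 0.7, 0.6]
opening: 0.005
finger_force: 0.0
```

Call:
move_arm(motion=[[0, 0, 1, 0, 0, 0, 1], [0, 0, 1, 0, 0, 0, 1], [0, 0, 2, 0, 0, 0, 1], [0, 0, 2, 0, 0, 0, 1]])

```text
clock: 3.7
tool_pos: [0.5035, 0.1169, 0.0665]
eef_rot: [0.738, 0.675, 0.0, 0.0]
contact_force: [-0.7, -0.8, 8.5]
opening: 0.004
finger_force: 4.1
```

Call:
move_arm(motion=[[0, 0, 1, 0, 0, 0, 1], [0, 0, 1, 0, 0, 0, 1]])

```text
clock: 3.95
tool_pos: [0.5034, 0.1169, 0.0664]
eef_rot: [0.738, 0.675, 0.0, 0.001]
contact_force: [-3.2, -0.1, 19.1]
opening: 0.007
finger_force: 9.2
```

Call:
move_arm(motion=[[-8, 0, -0.8, 0, 0, 0, 1], [-16, 0, -0.8, 0, 0, 0, 1], [-24, 0, -0.8, 0, 0, 0, 1], [-32, 0, -0.8, 0, 0, 0, 1], [-40, 0, -0.8, 0, 0, 0, 1]])

```text
clock: 4.58
tool_pos: [0.5017, 0.0804, 0.0665]
eef_rot: [0.737, 0.676, 0.004, -0.001]
contact_force: [0.5, 5.4, 7.7]
opening: 0.006
finger_force: 3.8
```

```bash
python3 -c "from h import *;go(.102,.066)"
```

```text
4.575 tcp [0.5017 0.0804 0.0665] bar x,y 2.2 111.7 F [0.5 5.4 7.7] op 0.006
shift mm [-9.7 -2.1  0.4] turn [ 0.2 -0.4 -0.1]
```

Call:
move_arm(motion=[[-4, -1, 0, 0, 0, 0, 1], [-7, -2, 0, 0, 0, 0, 1], [-7, -2, 0, 0, 0, 0, 1], [-7, -2, 0, 0, 0, 0, 1]])

```text
clock: 5.08
tool_pos: [0.4996, 0.0727, 0.0665]
eef_rot: [0.737, 0.675, 0.003, 0.0]
contact_force: [1.4, 4.6, 8.4]
opening: 0.005
finger_force: 3.6
```

Call:
move_arm(motion=[[-5, 0, 0, 0, 0, 0, 1], [-10, 0, 0, 0, 0, 0, 1], [-15, 0, 0, 0, 0, 0, 1], [-20, 0, 0, 0, 0, 0, 1]])

```text
clock: 5.58
tool_pos: [0.4974, 0.0535, 0.0664]
eef_rot: [0.737, 0.676, 0.004, -0.0]
contact_force: [0.2, 5.4, 6.2]
opening: 0.006
finger_force: 3.3
```

```bash
python3 -c "from h import *;go(.06,.066)"
```

```text
5.575 tcp [0.4974 0.0535 0.0664] bar x,y 0.1 84.5 F [0.2 5.4 6.2] op 0.006
shift mm [-24.5  -0.    0.2] turn [ 0.2 -0.3 -0.1]
```

Call:
move_arm(motion=[[-6, 0, 0, 0, 0, 0, 1], [-12, 0, 0, 0, 0, 0, 1], [-18, 0, 0, 0, 0, 0, 1], [-24, 0, 0, 0, 0, 0, 1], [-30, 0, 0, 0, 0, 0, 1]])

```text
clock: 6.2
tool_pos: [0.4941, 0.0225, 0.0661]
eef_rot: [0.737, 0.676, 0.002, -0.0]
contact_force: [0.0, 4.8, 7.1]
opening: 0.008
finger_force: 3.2
```

Call:
move_arm(motion=[[-6, 0, 0, 0, 0, 0, 1], [-12, 0, 0, 0, 0, 0, 1], [-18, 0, 0, 0, 0, 0, 1], [-24, 0, 0, 0, 0, 0, 1]])

```text
clock: 6.7
tool_pos: [0.4919, -0.0013, 0.066]
eef_rot: [0.737, 0.676, 0.002, -0.0]
contact_force: [0.4, 4.9, 6.9]
opening: 0.004
finger_force: 3.3
```

```bash
python3 -c "from h import *;go(.0,.066)"
```

```text
6.7 tcp [ 0.4919 -0.0013  0.066 ] bar x,y -0.8 29.4 F [0.4 4.9 6.9] op 0.004
shift mm [-29.4   0.8  -0.1] turn [ 0.2 -0.2 -0.2]
```

Call:
move_arm(motion=[[-5, 0.5, 0, 0, 0, 0, 1], [-10, 0.5, 0, 0, 0, 0, 1], [-15, 0.5, 0, 0, 0, 0, 1]])

```text
clock: 7.08
tool_pos: [0.491, -0.0164, 0.066]
eef_rot: [0.737, 0.676, 0.002, -0.0]
contact_force: [0.1, 5.2, 6.3]
opening: 0.004
finger_force: 3.1
```

Call:
move_arm(motion=[[-4, 0, 0, 0, 0, 0, 1], [-8, 0, 0, 0, 0, 0, 1]])

```text
clock: 7.32
tool_pos: [0.4901, -0.025, 0.0659]
eef_rot: [0.737, 0.676, 0.002, -0.0]
contact_force: [0.6, 2.5, 2.1]
opening: 0.009
finger_force: 1.5
```

Call:
move_arm(motion=[[-4, 0, 0, 0, 0, 0, 1], [-8, 0, 0, 0, 0, 0, 1]])

```text
clock: 7.58
tool_pos: [0.4878, -0.0357, 0.0652]
eef_rot: [0.738, 0.675, -0.001, 0.0]
contact_force: [0.7, -0.1, -0.4]
opening: 0.004
finger_force: 0.0
```

```bash
python3 -c "from h import *;go(-.011,.050)"
```

```text
7.575 tcp [ 0.4878 -0.0357  0.0652] bar x,y -2.0 -5.2 F [ 0.7 -0.1 -0.4] op 0.004
shift mm [-5.8  2.1 15.2] turn [-0.1  0.1 -0.3]
```

Contact was lost near y≈+3, so the fingertip is over the notch, which agrees with the image. I'll centre on it and press.

Call:
move_arm(motion=[[-3, 2, 0, 0, 0, 0, 1], [-5, 2, 0, 0, 0, 0, 1], [-5, 2, 3, 0, 0, 0, 1], [-5, 2, 6, 0, 0, 0, 1], [-5, 2, 6, 0, 0, 0, 1]])

```text
clock: 8.2
tool_pos: [0.4898, -0.0393, 0.0592]
eef_rot: [0.738, 0.675, -0.0, -0.0]
contact_force: [-0.6, -0.2, -0.5]
opening: 0.002
finger_force: 0.0
```

Call:
move_arm(motion=[[0, 0, 2, 0, 0, 0, 1], [0, 0, 4, 0, 0, 0, 1], [0, 0, 4, 0, 0, 0, 1]])

```text
clock: 8.57
tool_pos: [0.49, -0.0394, 0.0554]
eef_rot: [0.738, 0.675, 0.0, -0.0]
contact_force: [-0.1, 0.8, 1.4]
opening: 0.002
finger_force: 0.3
```

```bash
python3 -c "from h import *;go(-.011,.050)"
```

```text
8.575 tcp [ 0.49   -0.0394  0.0554] bar x,y 0.6 -8.7 F [-0.1  0.8  1.4] op 0.002
shift mm [-2.3 -0.5  5.4] turn [ 0.  -0.  -0.3]
```

Call:
move_arm(motion=[[-1, 0, 1.5, 0, 0, 0, 1], [-1, 0, 3, 0, 0, 0, 1], [-1, 0, 4.5, 0, 0, 0, 1], [-1, 0, 5.5, 0, 0, 0, 1], [-1, 0, 5.5, 0, 0, 0, 1]])

```text
clock: 9.2
tool_pos: [0.4901, -0.0401, 0.0504]
eef_rot: [0.738, 0.675, 0.0, 0.0]
contact_force: [-1.4, 3.0, 8.5]
opening: 0.001
finger_force: 3.9
```

Call:
move_arm(motion=[[0, 0, 1, 0, 0, 0, 1], [0, 0, 1, 0, 0, 0, 1]])

```text
clock: 9.45
tool_pos: [0.4902, -0.0401, 0.0503]
eef_rot: [0.738, 0.675, 0.001, 0.001]
contact_force: [-3.0, 3.0, 19.0]
opening: 0.003
finger_force: 9.0
```

The catch has bottomed at z=50.3 mm with 19 N. I'll hold briefly, then retreat straight up.

Call:
move_arm(motion=[[0, 0, 0, 0, 0, 0, 1], [0, 0, -5, 0, 0, 0, 1], [0, 0, -20, 0, 0, 0, 1], [0, 0, -50, 0, 0, 0, 1], [0, 0, -100, 0, 0, 0, 1]])

```text
clock: 10.07
tool_pos: [0.4886, -0.0418, 0.1487]
eef_rot: [0.738, 0.675, -0.002, -0.001]
contact_force: [1.3, -0.3, 0.8]
opening: 0.001
finger_force: 0.0
```

Call:
move_arm(motion=[[0, 0, -40, 0, 0, 0, 1], [0, 0, -70, 0, 0, 0, 1], [0, 0, -70, 0, 0, 0, 1], [0, 0, -70, 0, 0, 0, 1]])

```text
clock: 10.58
tool_pos: [0.4892, -0.0414, 0.2181]
eef_rot: [0.738, 0.675, -0.001, -0.0]
contact_force: [-0.8, -0.6, -0.0]
opening: 0.001
finger_force: 0.0
```

```bash
python3 - <<'E'
from plant import eyes,r
import cv2
cv2.imwrite("pics/b.png",eyes.snapshot("scene")["frame"][:,:,::-1]); s=r.get_state();print(s["clock"],s["tool_pos"],s["contact_force"],abs(s["qd"]).max())
E
```

```text
10.625 [ 0.48894859 -0.04121747  0.2177902 ] [0.47983051 0.23551666 0.11524289] 0.007856030705987171
```

View pics/b.png

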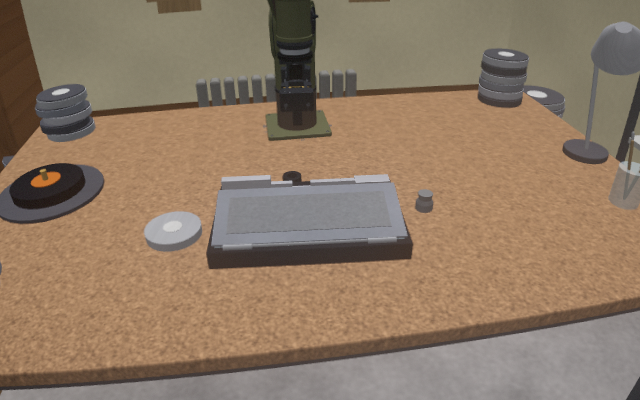

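The lid's near edge is raised to about row 185, where it now hides the bar. The core, loupe and can have not moved, and the arm is clear.

```bash
python3 -c "from plant import finish_job;print(finish_job())"
```

```text
the job is handed in; nothing more can be done
None
```

The job is handed in: I felt the notch at about case y −10 mm, pressed the catch down to its stop, the last picture shows the lid ajar and the core, loupe and can unmoved, and the arm finished clear; no verdict was returned.

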